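# Take the dial guard off the pouch sealer and set its seal-time dial

### The arm

A 6-joint arm with a two-finger parallel gripper is mounted at the origin on the work surface; the furniture and walls round the work are solid. World frame = base frame: x ahead of the robot, y to its left, z up, the work surface at z = 0. Lengths are in m, angles in rad, forces in N, time in s.
With the tool pointing down it reaches from about 0.35 to 0.725 m from the base axis. Payload 4.3 kg.
Tool frame: the origin (TCP) lies midway between the tips of the shut fingers; the grasp point (between the pads) lies 19 mm behind it (ctrl.hold_point_z is the z of the grasp point in the tool frame, in m); z points along the fingers, y is the line along which they close (so a half turn about z gives the same grasp; the last joint's range is limited). The gripper opens to 85 mm and grips with 20 to 120 N. Pads are 22 mm wide; open, the fingers measure 114 mm over their backs; the gripper's body (76 mm by 85 mm) begins 54 mm behind the grasp point. The pads swing forward as they close: fully open they stand 13 mm farther back than shut.
Start: joints at [-1.302, 0.377, 0.081, 1.274, 0, 1.46], TCP at [0.213, -0.534, 0.231] pointing down, gripper open.
Joint ranges: [-2.72, 2.72], [-0.84, 1.66], [-1.02, 1.22], [-1.77, 2.12], [-1.37, 1.28], [-3.14, 3.14]. Speed limits (rad/s): [2.57, 2.57, 3.14, 3.14, 3.14, 3.14].

### API

Orientations are given as a unit quaternion [w, x, y, z].
In Python, from bench import ctrl, imaging gives the robot as it stands.
- The arm moves only by the tool apply_moves, never from a script. Its argument "targets" is a list of rows, each a list of 6 numbers: the shift along the tool's x, y, z in m, then the turn, a rotation vector about the tool's x, y, z in rad. In form: [[dx, dy, dz, ax, ay, az], ...]. A call has 1 to 20 rows; each row shifts and turns the commanded pose from where the row before left it, along the tool's axes as they then stand; what a row does not reach is not made up. A row lasts 1/12 s, in which the tool goes at most 41.7 mm and 7.16 degrees, less where a joint would pass 70% of its speed; a pose out of reach is approached as far as the arm can. A call is refused whole if a number of a shift passes 0.0417 or a number of a turn 0.125, either way. A call with a gripper value outside its range is refused whole. "grip" is the opening, from 0 (shut) to 1 (fully open), set as the call begins (left out, the last holds). The fingers move at their own pace and stop on an object; "force" is the grip in N (left out, the last holds). Time passes only in rows, so rows that do not move let the fingers close. It gives the time, the measured TCP pose, the force, the opening and the grip force at its end, in the units of the state.
- ctrl.observe(): the state, without advancing time (a new reading comes with each control period).
- imaging.capture(name): name is "scene" or "side" or "wrist"; returns (picture, depth): 400x640x3 uint8, blue, green, red; 400x640 float32, m along the optical axis (not along the pixel's ray), 0 where there is no reading.
- imaging.get_calibration(name): a dict with "intrinsics" (3x3 intrinsics, pixels), "R" (3x3) and "t" (3): a world point X has camera coordinates R X + t; the wrist camera has in their place "T_tool_cam" (4x4, takes a point from camera to tool coordinates, whose origin is the TCP and whose axes are the flange's). Camera axes: x right, y down, z forward; pixel columns grow to the right and rows downward; lengths in m; the calibration is good to about 2 mm. A picture is of the moment at which its call begins: read the wrist's pose just before it. get_calibration takes no time and is no camera call.
- ctrl.sign_off(): hands the job in; it is judged then, once.
The state is a dict: "clock": time; "joints": joint angles; "joint_vel": joint speeds; "joint_efforts": joint torques, N m; "position": TCP position; "tcp_rot": TCP orientation; "ft_force": force on the tool from outside, world axes, zero at the start; "moment": the same for the moment, N m; "grip_width": finger opening in m; "gripper_force": force on a finger pad.
Only numpy, scipy, OpenCV 4.12 (cv2) and the standard library are available. Lean on these libraries where they do the work, as an engineer would, in place of code of your own. Each camera call takes 0.05 s, during which the arm holds its last target. There are 200 camera calls.

### The job

Get the pouch sealer ready for the shift: lift the yellow guard off its two keyhole screws and lay it, handle up, in the blue tray without dropping it. Then turn the dial it covered clockwise, counting the clicks, to setting 6 (the sixth of its eight dots, counted from the smallest), leave it standing in that click, and let go.

Things in the scene. Friction and masses are not known exactly. Their poses are not given: they have to be found in the camera images.
- sealer: White bench-top pouch sealer, fixed, 205 mm deep, 220 mm wide, 123 mm high (sealing bar and arm along the back reach 175 mm). Origin: under it at table height, 110 mm behind its front edge; x to its back, y to its left as seen from the robot, z up. Its front is a dark control panel sloping up to the back at 30 deg to the table, which carries the dial and, hung over it, the yellow guard.
- panel: Control panel of the sealer, 150 mm up the slope, 202 mm wide. Origin: on its surface, where the dial's axis meets it. x points up the slope (30 deg above level), y to the left (seen from the robot), z out of the panel, square to it.
- screw_left (a point): Left of the two fixed shoulder screws on the panel; point on its axis at the panel's surface, 49 mm in +y from the panel's origin (the right one is at -49 mm). Shank 6 mm across, 5.5 mm of it free, under a head 16 mm across whose top is 9.5 mm above the panel.
- guard_handle (a point): Loose yellow guard, 0.2 to 0.3 kg, with a black grab handle on top. Point: centre of the handle's straight bar, 65 mm above the guard's underside. Axes are the guard's: z out of its top, y along the bar, x up the slope while it hangs. Bar 64 mm long (48 mm free between its posts), 12 x 12 mm in section, its underside 20 mm above the hood; grip it across x.
- guard: The same guard: origin in its underside, centred. Hood 88 (x) x 66 x 39 mm high, plus a 3 mm flange each side (130 mm over both). In each flange, 49 mm off centre, a keyhole: round hole 22 mm across at x = -10 mm, 10 mm slot from it to x = 15 mm. Hanging, the screws stand in the slots; slid 21 to 23 mm up the slope, flat (2.5 mm play under the heads), the heads meet the holes and it draws straight off along the normal.
- guard_home (a point): Fixed point on the sealer where guard_handle is while the guard hangs on its screws.
- dial (a joint): Angle of the dial in rad, growing clockwise (looking at the panel from in front). Eight clicks 30 deg apart between end stops: setting 1 = 0, setting 2 = 0.524 ... setting 6 = 2.618, setting 8 = 3.665. A sprung detent pulls it into the nearest click when let go; about 0.1 N m turns it. It starts at any setting from 1 to 4.
- dial_grip (a point): Black dial under the guard: skirt 52 mm across, 6 mm high, on it a bar grip 46 mm long, 14 mm wide, top 32 mm above the panel. Point: on the axis, 18.5 mm above the panel. z out of the panel, x along the bar to its white pointer; turns with the dial. Pointer at setting 1: 105 deg anticlockwise from up the slope; at 6: 45 deg clockwise of it. Eight white dots, smallest at 1, 34 mm from it.
- tray: Blue open tray, fixed on the table, outside 165 mm (x) x 205 mm (y) x 32 mm high; walls and floor 4 mm. Origin: centre of its underside, z up. With the guard's y along the tray's y there is 34 mm to spare each side in x and y.
- tablet_box: Upright medicine carton, white with a dark blue top, 45 x 61 x 75 mm high; bystander. Origin: centre of its underside.
- calculator: Grey pocket calculator 118 x 72 x 15 mm; bystander. Origin: centre of its underside.
- strip_pack: White pack of tablet strips with green tablets on top, 46 x 83 x 37 mm; bystander. Origin: centre of its underside.

How it is judged:
On the way:
1. the guard is off its screws, at least 80 mm from where it hung (distance between guard_handle and guard_home above 0.08 m), for 0.1 s.
At the end, for the whole second after the job is handed in: The dial stands still in click 6 (2.618 rad, within 0.12 rad); the guard lies still and flat on the tray's floor, handle up (handle centre within 60 mm in x and 80 mm in y of the tray's middle, tilt under 0.1 rad, handle centre 62 to 75 mm above the table) (value of joint dial between 2.498 and 2.738 rad and velocity of joint dial between -0.05 and 0.05 rad/s and x of guard_handle in the frame of tray between -0.06 and 0.06 m and y of guard_handle in the frame of tray between -0.08 and 0.08 m and height (world z) of guard_handle between 0.062 and 0.075 m and angle between guard_handle's own z axis and vertical below 0.1 rad and contact force between guard and tray above 0.3 N and linear speed of guard below 0.02 m/s); the robot touches nothing.
It fails at once if the guard is let go in the air more than 25 mm above the tray's floor (distance between guard_handle and guard_home above 0.08 m and height (world z) of guard_handle above 0.094 m and contact force between each of the fingers, sealer and guard below 0.02 N).
It fails at once if the upright medicine carton, the calculator or the tablet pack are pushed more than 30 mm (distance of any of tablet_box, calculator, strip_pack from where it was at the start of the episode above 0.03 m).
It also fails if it takes over 72 s, if anything falls off the work surface, if the arm or the gripper's body presses on something with over 40 N, if the wrist force passes 120 N, or if a joint passes its speed limit or range.

## Working session

There is one attempt and no reset: what is moved stays moved. The work goes in short steps, Python scripts to look and compute and a tool call to move; the robot and the scene stay as the last step left them, time stands still between calls to the robot, and variables do not carry over. Pictures are saved under pics/ and viewed, at most 10 in all, crops included, and the job is handed in when it is done.

Besides the shell and the picture viewer there is one more tool, called after ">>>" by a JSON object that holds its "name" and its "arguments", one argument or row to a line. apply_moves: Moves the arm, as the interface text tells. Its arguments: {"type":"object","properties":{"targets":{"type":"array","items":{"type":"array","items":{"type":"number"}}},"grip":{"type":"number"},"force":{"type":"number"}},"required":["targets"]}

```bash
ls; mkdir -p pics
python3 - <<'E'
from bench import ctrl, imaging
import cv2, numpy as np
s=ctrl.observe(); print(s, ctrl.hold_point_z)
for n in("scene","side"):
    p,d=imaging.capture(n); cv2.imwrite(f"pics/{n}0.png",p); np.savez(f"{n}0.npz",p=p,d=d)
    print(imaging.get_calibration(n))
print(imaging.get_calibration("wrist"))
E
```

```text
pics
{'clock': 0.0, 'joints': array([-1.30229670e+00,  3.78053103e-01,  7.96210647e-02,  1.27443833e+00,
       -4.80203996e-07,  1.46046757e+00]), 'joint_vel': array([-8.25540607e-04, -4.23094472e-04,  6.17089730e-04,  9.19141107e-05,
        1.04450300e-03, -8.71245282e-04]), 'joint_efforts': array([ 3.25014353e-04, -4.63600767e+01,  2.69876772e+01,  2.08678027e-02,
       -2.89303318e-05, -2.49877516e-06]), 'position': array([ 0.21246324, -0.53358002,  0.23036473]), 'tcp_rot': array([-1.03376089e-03,  9.82114174e-01,  1.88283494e-01, -8.21671554e-05]), 'ft_force': array([ 0.44026338, -0.23716665,  0.46002971]), 'moment': array([0.01586618, 0.01017508, 0.00741286]), 'gripper_force': 0.0, 'grip_width': 0.08536238532064808} -0.0187
{'intrinsics': array([[421.89624704,   0.        , 324.13013366],
       [  0.        , 421.89624704, 203.88967664],
       [  0.        ,   0.        ,   1.        ]]), 'R': array([[ 0.34885253,  0.93716203,  0.00540744],
       [ 0.55978777, -0.20374293, -0.80319765],
       [-0.75162462,  0.28322456, -0.59568808]]), 't': array([-0.18727854, -0.14490015,
[... 215 characters left out ...]
49459501,  0.00564386],
       [ 0.36791439, -0.63879073, -0.67571104],
       [-0.33059806,  0.58934046, -0.73714499]]), 't': array([-0.38023797, -0.06635879,  1.26674516])}
{'intrinsics': array([[294.10206991,   0.        , 311.29052226],
       [  0.        , 294.10206991, 199.2293469 ],
       [  0.        ,   0.        ,   1.        ]]), 'T_tool_cam': array([[-3.38374072e-04, -9.59327801e-01, -2.82294270e-01,
         7.12087196e-02],
       [ 9.99999933e-01, -3.64294217e-04,  3.93331421e-05,
         3.82689527e-04],
       [-1.40571547e-04, -2.82294238e-01,  9.59327860e-01,
        -1.42307872e-01],
       [ 0.00000000e+00,  0.00000000e+00,  0.00000000e+00,
         1.00000000e+00]])}
```

View pics/scene0.png

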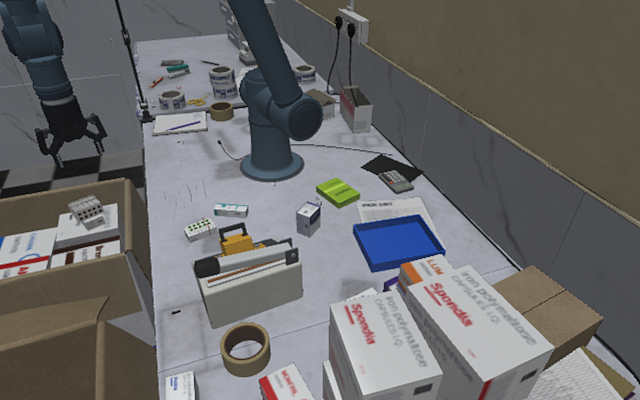

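View pics/side0.png

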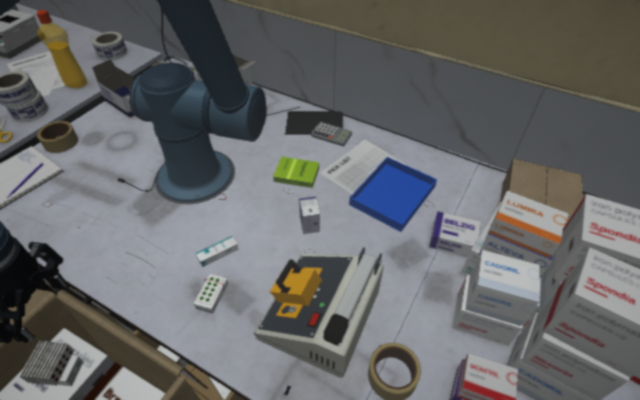

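The scene and side views show the guard on the sealer panel (side ≈ (297,285)), the blue tray at (393,192), the carton at (310,213) and the strip pack at (210,292). Next I'll measure from depth.

```bash
cat > h.py <<'E'
import cv2, numpy as np
from bench import ctrl, imaging
from scipy.spatial.transform import Rotation as Ro
def cloud(n,p,d,pose=None):
    c=imaging.get_calibration(n); K=c["intrinsics"]
    v,u=np.mgrid[:400,:640]
    P=np.stack([(u-K[0,2])/K[0,0]*d,(v-K[1,2])/K[1,1]*d,d],-1)
    if n=="wrist":
        T=c["T_tool_cam"]; P=P@T[:3,:3].T+T[:3,3]
        R,t=pose; return P@R.T+t
    return (P-c["t"])@c["R"]
def proj(n,X,pose=None):
    c=imaging.get_calibration(n);K=c["intrinsics"];X=np.atleast_2d(X)
    if n=="wrist":
        R,t=pose;T=c["T_tool_cam"];X=(X-t)@R;X=(X-T[:3,3])@T[:3,:3]
    else: X=X@c["R"].T+c["t"]
    X=X@K.T; return X[:,:2]/X[:,2:]
def pose():
    s=ctrl.observe(); return Ro.from_quat(np.roll(s["tcp_rot"],-1)).as_matrix(),np.array(s["position"])
E
python3 - <<'E'
from h import *
for n in("scene","side"):
    z=np.load(n+"0.npz");p,d=z["p"],z["d"];W=cloud(n,p,d);hsv=cv2.cvtColor(p,cv2.COLOR_BGR2HSV).astype(int)
    ok=(d>0)&(W[...,0]>.2)&(W[...,0]<1)&(abs(W[...,1])<.5)&(W[...,2]>-.01)&(W[...,2]<.3)
    H,S,V=hsv[...,0],hsv[...,1],hsv[...,2]
    blue=ok&(H>105)&(H<125)&(S>180)
    k,l,st,ce=cv2.connectedComponentsWithStats(blue.astype(np.uint8)); i=1+st[1:,4].argmax()
    B=W[l==i]; r=cv2.minAreaRect((B[:,:2]*1000).astype(np.float32)); print(n,"tray",r,np.percentile(B[:,2],[5,50,95]))
    Y=ok&(H>15)&(H<27)&(S>150)&(V>100)
    k,l,st,ce=cv2.connectedComponentsWithStats(Y.astype(np.uint8)); i=1+st[1:,4].argmax();Y=W[l==i]
    print("guard",len(Y),Y.mean(0),Y.min(0),Y.max(0)); g=Y.mean(0)
    near=ok&(np.linalg.norm(W-g,axis=-1)<.13)
    dark=near&(V<90)&(S<110)&(W[...,2]>.03)
    D=W[dark]; best=None; rng=np.random.default_rng(0)
    for _ in range(500):
        a=D[rng.choice(len(D),3,0)]; m=np.cross(a[1]-a[0],a[2]-a[0]); m/=np.linalg.norm(m)+1e-12; m*=np.sign(m[2])
        if not .8<m[2]<.93: continue
        q=abs((D-a[0])@m)<.003
        if best is None or q.sum()>best.sum(): best=q
    I=D[best]; c=I.mean(0); m=np.linalg.svd(I-c,full_matrices=0)[2][2]; m*=np.sign(m[2])
    print("panel",len(D),best.sum(),c,m,"tilt",np.degrees(np.arccos(m[2])),"yaw of -normal",np.degrees(np.arctan2(-m[1],-m[0])))
    hgt=(W-c)@m
    hb=near&(V<90)&(S<110)&(hgt>.05)&(hgt<.085)
    Hh=W[hb]; print("handle",len(Hh),Hh.mean(0),((Hh-c)@m).mean())
    # other things
    for nm,lo,hi in(("above",.03,.2),):
        q=ok&(W[...,2]>.03)&(np.linalg.norm(W-g,axis=-1)>.0)
        img=np.zeros((400,640),np.uint8);img[q]=1
        k,l,st,ce=cv2.connectedComponentsWithStats(img)
        for i in range(1,k):
            if st[i,4]>150: w=W[l==i]; print("obj",st[i],w.min(0).round(3),w.max(0).round(3),np.median(w,0).round(3))
    cv2.imwrite(f"pics/{n}0c.png",cv2.resize(p[200:345,170:320] if n=="scene" else p[225:375,230:400],None,fx=4,fy=4,interpolation=2)[:600,:800])
E
```

```text
scene tray ((542.5147094726562, 212.41171264648438), (204.6970977783203, 168.46063232421875), 83.93074035644531) [0.00203213 0.00478604 0.03125202]
guard 485 [ 0.51655628 -0.2109498   0.11400184] [ 0.45037712 -0.24746464  0.07066152] [ 0.53621853 -0.1485423   0.12987847]
panel 315 108 [ 0.48789632 -0.15867992  0.06980479] [-0.47648509 -0.05594474  0.87740079] tilt 28.6696054105442 yaw of -normal 6.696513442499822
handle 143 [ 0.47369167 -0.21776402  0.13075972] 0.06355565555553817
obj [  420    87   220   283 28556] [0.2   0.287 0.03 ] [1.    0.499 0.3  ] [0.789 0.486 0.149]
obj [ 279  103   44   38 1167] [ 0.2   -0.015  0.195] [0.241 0.117 0.3  ] [0.228 0.043 0.261]
obj [296 201  25  28 509] [ 0.359 -0.032  0.03 ] [0.429 0.042 0.079] [0.403 0.    0.068]
obj [115 205  24  66 840] [ 0.2  -0.5   0.03] [ 0.421 -0.453  0.075] [ 0.348 -0.468  0.064]
obj [186 218  28  15 193] [ 0.281 -0.326  0.03 ] [ 0.328 -0.253  0.038] [ 0.306 -0.289  0.033]
obj [ 192  222  112  102 6981] [ 0.44  -0.328  0.03 ] [ 0.66  -0.091  0.187] [ 0.638 -0.214  0.119]
obj [ 384  254   70   89 1592] [ 0.684 -0.022  0
[... 1092 characters left out ...]
3] [0.846 0.478 0.17 ]
obj [ 232   90   35   52 1014] [ 0.2   -0.017  0.197] [0.239 0.117 0.3  ] [0.228 0.017 0.269]
obj [299 197  21  30 530] [ 0.358 -0.032  0.03 ] [0.428 0.039 0.078] [ 0.399 -0.006  0.073]
obj [  253   247   130   128 10330] [ 0.435 -0.328  0.03 ] [ 0.658 -0.093  0.186] [ 0.571 -0.244  0.111]
obj [ 50 267  16  23 186] [ 0.2   -0.494  0.244] [ 0.211 -0.477  0.3  ] [ 0.206 -0.488  0.273]
obj [196 275  26  29 322] [ 0.28  -0.327  0.03 ] [ 0.329 -0.254  0.038] [ 0.305 -0.29   0.032]
obj [ 106  321   86   79 1500] [ 0.2  -0.5   0.03] [ 0.418 -0.456  0.074] [ 0.323 -0.474  0.067]
obj [ 369  343   52   54 1165] [ 0.691 -0.301  0.03 ] [ 0.791 -0.2    0.054] [ 0.743 -0.255  0.047]
```

View pics/side0c.png

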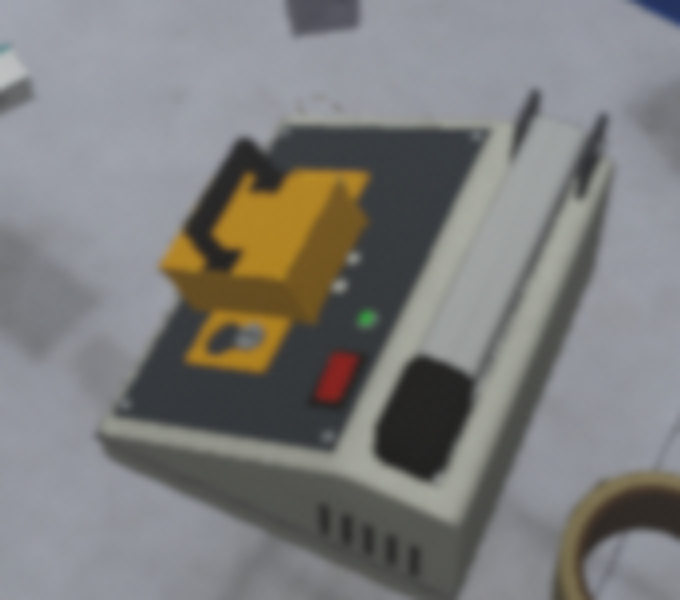

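```bash
cat >> h.py <<'E'
def plan(Rt,hold,off=0):
    """rotvec in tool frame (about TCP) and then shift in the target tool frame to put grasp point at hold - off*z"""
    R,t=pose(); rv=Ro.from_matrix(R.T@Rt).as_rotvec()
    tcp=np.array(hold)-Rt@np.array([0,0,ctrl.hold_point_z+off])
    sh=Rt.T@(tcp-t)
    print("turn",rv.round(4),"rows",np.ceil(np.abs(rv).max()/.115),"shift",sh.round(4)); return rv,sh
def frame(yaw,tilt=30):  # panel axes as columns
    return Ro.from_euler("z",yaw,degrees=True).as_matrix()@Ro.from_euler("y",-tilt,degrees=True).as_matrix()
def toolR(F,ang=0): # tool x=+panel y, tool y=+panel x; ang cw(deg) about tool z
    return np.c_[F[:,1],F[:,0],-F[:,2]]@Ro.from_euler("z",ang,degrees=True).as_matrix()
E
python3 - <<'E'
from h import *
for n in("scene","side"):
    z=np.load(n+"0.npz");p,d=z["p"],z["d"];W=cloud(n,p,d);hsv=cv2.cvtColor(p,cv2.COLOR_BGR2HSV).astype(int)
    q=(d>0)&(W[...,0]>.42)&(W[...,0]<.68)&(W[...,1]>-.35)&(W[...,1]<-.07)&(W[...,2]>.025)
    r=cv2.minAreaRect((W[q][:,:2]*1000).astype(np.float32));print(n,r)
    F=frame(5.5); c=np.array([.53125,-.2222,.0902]); Q=(W-c)@F
    pn=q&(abs(Q[...,2])<.003)&(hsv[...,2]<90)&(hsv[...,1]<110)
    r=cv2.minAreaRect((Q[pn][:,:2]*1000).astype(np.float32));print("panel",r, Q[pn].mean(0))
    print("center",c+F@np.r_[np.array(r[0])/1000,0])
    hh=q&(hsv[...,2]<90)&(hsv[...,1]<110)&(Q[...,2]>.055)&(Q[...,2]<.085);h=Q[hh]
    print("handle",np.percentile(h,[5,50,95],axis=0).round(4)); r=cv2.minAreaRect((h[:,:2]*1000).astype(np.float32));print(r)
    top=h[(h[:,2]>.066)]; print(len(top),top.mean(0),c+F@top.mean(0))
plan(toolR(frame(5.5)),[.472,-.218,.129],off=.12)
E
```

```text
scene ((547.499267578125, -211.87844848632812), (209.84927368164062, 223.988525390625), 5.667476177215576)
panel ((22.41527557373047, 8.210540771484375), (216.27081298828125, 212.11199951171875), 87.89567565917969) [-0.01080866  0.07569715  0.00086733]
center [ 0.54978588 -0.21216668  0.10140764]
handle [[-0.0322 -0.0186  0.0573]
 [-0.0288  0.0091  0.0648]
 [-0.0258  0.0388  0.0702]]
((-32.46437454223633, 10.532228469848633), (15.114802360534668, 61.965152740478516), 0.6984816193580627)
54 [-0.02887056  0.00968867  0.06848157] [ 0.47135071 -0.21823416  0.1350715 ]
side ((546.4427490234375, -210.87255859375), (205.17654418945312, 225.85833740234375), 5.185679912567139)
panel ((18.852821350097656, 11.161628723144531), (200.7705535888672, 218.84963989257812), 89.46150207519531) [ 5.33532613e-04  4.09748279e-04 -2.27294318e-05]
center [ 0.54643206 -0.20952488  0.09962641]
handle [[-0.0354 -0.0188  0.0577]
 [-0.03    0.0079  0.0678]
 [-0.0275  0.0396  0.071 ]]
((-31.636409759521484, 10.930450439453125), (10.183506965637207, 63.21640396118164), 1.2109686136245728)
110 [-0.03105393  0.00902464  0.06903202] [ 0.46925825 -0.21910274  0.13445652]
turn [-0.45    0.3354 -1.2572] rows 11.0 shift [0.2893 0.1992 0.1308]
```

>>> {"name": "apply_moves", "arguments": {
  "targets": [
    [0, 0, 0, -0.0375, 0.028, -0.1048],
    [0, 0, 0, -0.0375, 0.028, -0.1048],
    [0, 0, 0, -0.0375, 0.028, -0.1048],
    [0, 0, 0, -0.0375, 0.028, -0.1048],
    [0, 0, 0, -0.0375, 0.028, -0.1048],
    [0, 0, 0, -0.0375, 0.028, -0.1048],
    [0, 0, 0, -0.0375, 0.028, -0.1048],
    [0, 0, 0, -0.0375, 0.028, -0.1048],
    [0, 0, 0, -0.0375, 0.028, -0.1048],
    [0, 0, 0, -0.0375, 0.028, -0.1048],
    [0, 0, 0, -0.0375, 0.028, -0.1048],
    [0, 0, 0, -0.0375, 0.028, -0.1048]
  ],
  "grip": 1
}}

```text
clock: 1.1
position: [0.2124, -0.5338, 0.2311]
tcp_rot: [0.175, 0.647, 0.717, 0.192]
ft_force: [0.6, 0.5, -0.8]
grip_width: 0.0853
gripper_force: 0.0
```

Run:
```python
from h import *
print(ctrl.observe()["joints"].round(3)); F=frame(5.4)
plan(toolR(F),np.array([.53125,-.2222,.0902])+F@[-.031,.0105,.065],off=.12)
```

```text
[-1.582  0.362 -0.052  1.219  0.523 -0.13 ]
turn [ 0.0025 -0.001   0.0075] rows 1.0 shift [0.2907 0.1988 0.1291]
```

>>> {"name": "apply_moves", "arguments": {
  "targets": [
    [0.0291, 0.0199, 0.0129, 0.002, 0, 0.007],
    [0.0291, 0.0199, 0.0129, 0, 0, 0],
    [0.0291, 0.0199, 0.0129, 0, 0, 0],
    [0.0291, 0.0199, 0.0129, 0, 0, 0],
    [0.0291, 0.0199, 0.0129, 0, 0, 0],
    [0.0291, 0.0199, 0.0129, 0, 0, 0],
    [0.0291, 0.0199, 0.0129, 0, 0, 0],
    [0.0291, 0.0199, 0.0129, 0, 0, 0],
    [0.0291, 0.0199, 0.0129, 0, 0, 0],
    [0.0291, 0.0199, 0.0129, 0, 0, 0],
    [0, 0, 0, 0, 0, 0],
    [0, 0, 0, 0, 0, 0]
  ]
}}

```text
clock: 2.1
position: [0.4222, -0.2201, 0.2187]
tcp_rot: [0.173, 0.65, 0.715, 0.192]
ft_force: [-0.3, -0.0, -0.5]
grip_width: 0.0857
gripper_force: 0.0
```

Run:
```python
from h import *
print(ctrl.observe()["joints"].round(3)); F=frame(5.4)
P=pose(); p,d=imaging.capture("wrist"); np.savez("w1.npz",p=p,d=d,R=P[0],t=P[1]); cv2.imwrite("pics/w1.png",p)
hd=np.array([.53125,-.2222,.0902])+F@[-.031,.0105,.065]; plan(toolR(F),hd,off=.12); print(proj("wrist",hd,P))
W=cloud("wrist",p,d,P);c=np.array([.53125,-.2222,.0902]);Q=(W-c)@F
hsv=cv2.cvtColor(p,cv2.COLOR_BGR2HSV).astype(int)
pn=(d>0)&(abs(Q[...,2])<.006)&(hsv[...,2]<90)&(abs(Q[...,0])<.1)&(abs(Q[...,1])<.12)
A=W[pn];m=np.linalg.svd(A-A.mean(0),full_matrices=0)[2][2];m*=np.sign(m[2]);print("panel",len(A),m,np.degrees(np.arccos(m[2])),np.degrees(np.arctan2(-m[1],-m[0])),np.median(Q[pn][:,2]))
hh=(d>0)&(hsv[...,2]<90)&(hsv[...,1]<110)&(abs(Q[...,2]-.07)<.006)&(abs(Q[...,0])<.08)&(abs(Q[...,1])<.08);h=Q[hh]
print(len(h),np.percentile(h,[2,50,98],axis=0).round(4),cv2.minAreaRect((h[:,:2]*1000).astype(np.float32)))
```

```text
[-0.899 -0.114 -0.652  0.73   0.432  0.644]
turn [-0.0022 -0.0009 -0.0023] rows 1.0 shift [-0.0001 -0.0011 -0.0004]
[[310.49714231 201.20529968]]
panel 14391 [-0.49781584 -0.04407541  0.86616208] 29.984334765417135 5.059636814117996 0.001141067640479642
806 [[-0.0409 -0.0164  0.0689]
 [-0.0354  0.0116  0.0711]
 [-0.0297  0.0419  0.0725]] ((-35.48590850830078, 12.824958801269531), (11.565473556518555, 61.28636169433594), 0.029079316183924675)
```

View pics/w1.png

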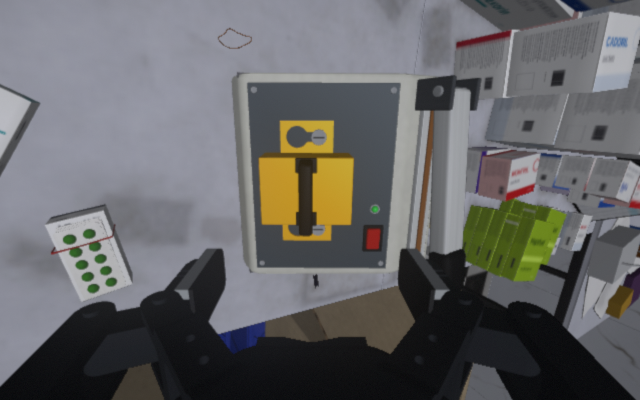

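The wrist view shows the handle bar at cols 298–313, rows 157–233, and the keyholes at (310,137) and (310,230). The panel is square to the image, and the bar is about 4 mm downslope of my first estimate.

>>> {"name": "apply_moves", "arguments": {
  "targets": [
    [0.0022, -0.0056, 0, 0, 0, 0],
    [0, 0, 0.02, 0, 0, 0],
    [0, 0, 0.02, 0, 0, 0],
    [0, 0, 0.02, 0, 0, 0],
    [0, 0, 0.02, 0, 0, 0],
    [0, 0, 0.02, 0, 0, 0],
    [0, 0, 0.01, 0, 0, 0],
    [0, 0, 0.008, 0, 0, 0],
    [0, 0, 0, 0, 0, 0]
  ]
}}

```text
clock: 2.9
position: [0.4745, -0.2165, 0.1124]
tcp_rot: [0.172, 0.653, 0.712, 0.191]
ft_force: [-0.5, -0.2, -0.5]
grip_width: 0.0856
gripper_force: 0.0
```

>>> {"name": "apply_moves", "arguments": {
  "targets": [
    [0, 0, 0, 0, 0, 0],
    [0, 0, 0, 0, 0, 0],
    [0, 0, 0, 0, 0, 0],
    [0, 0, 0, 0, 0, 0],
    [0, 0, 0, 0, 0, 0],
    [0, 0, 0, 0, 0, 0],
    [0, 0, 0, 0, 0, 0],
    [0, 0, 0, 0, 0, 0],
    [0, 0, 0, 0, 0, 0],
    [0, 0, 0, 0, 0, 0],
    [0, 0, 0, 0, 0, 0],
    [0, 0, 0, 0, 0, 0]
  ],
  "grip": 0,
  "force": 70
}}

```text
clock: 3.9
position: [0.4757, -0.2158, 0.1149]
tcp_rot: [0.174, 0.652, 0.713, 0.191]
ft_force: [-4.3, 0.4, 5.3]
grip_width: 0.0105
gripper_force: 68.3
```

Run:
```python
from h import *
F=frame(5.4);s=ctrl.observe();print(F.T@s["ft_force"],s["moment"],s["clock"])
plan(toolR(F),np.array([.53125,-.2222,.0902])+F@[-.0355,.0128,.0655])
P=pose(); p,d=imaging.capture("wrist"); cv2.imwrite("pics/w2.png",p)
```

```text
[-1.00169936  0.75502482  6.70764048] [0.05214578 0.51924635 0.12119251] 3.9
turn [-0.0008  0.001  -0.0038] rows 1.0 shift [ 0.0012 -0.0005  0.0019]
```

View pics/w2.png

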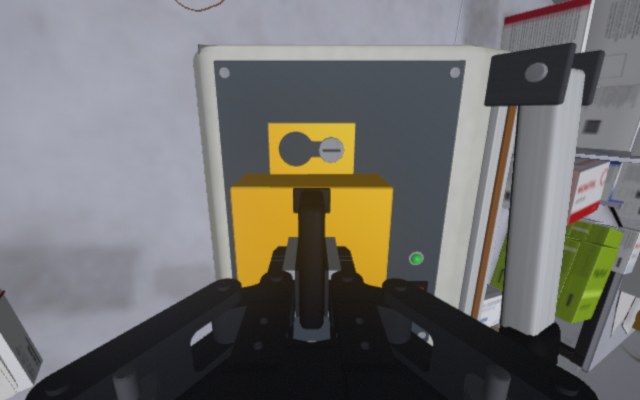

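The bar is gripped and the keyhole with its screw is visible at (310,149). Now I'll relieve the pressure a little and slide up the slope.

>>> {"name": "apply_moves", "arguments": {
  "targets": [
    [0, 0, -0.0008, 0, 0, 0],
    [0, 0, 0, 0, 0, 0],
    [0, 0.003, 0, 0, 0, 0],
    [0, 0.003, 0, 0, 0, 0],
    [0, 0.003, 0, 0, 0, 0],
    [0, 0.003, 0, 0, 0, 0],
    [0, 0, 0, 0, 0, 0]
  ]
}}

```text
clock: 4.53
position: [0.486, -0.2147, 0.121]
tcp_rot: [0.173, 0.652, 0.713, 0.191]
ft_force: [0.3, -0.3, -1.7]
grip_width: 0.0104
gripper_force: 68.2
```

```bash
cat > st.py <<'E'
from h import *
F=frame(5.4);s=ctrl.observe();print((F.T@s["ft_force"]).round(2),s["moment"].round(2),s["clock"],s["grip_width"],s["joints"].round(2))
print("hold in Q",F.T@(s["position"]+pose()[0]@[0,0,ctrl.hold_point_z]-np.array([.53125,-.2222,.0902])))
E
python3 st.py
```

```text
[-0.64 -0.36 -1.58] [-0.03  0.57  0.06] 4.5333 0.010421555201499254 [-0.76  0.08 -0.76  0.37  0.39  0.79]
hold in Q [-0.02299375  0.01177458  0.06760579]
```

>>> {"name": "apply_moves", "arguments": {
  "targets": [
    [0, 0.003, 0, 0, 0, 0],
    [0, 0.003, 0, 0, 0, 0],
    [0, 0.002, 0, 0, 0, 0],
    [0, 0.002, 0, 0, 0, 0],
    [0, 0, 0, 0, 0, 0]
  ]
}}

```text
clock: 4.95
position: [0.4949, -0.214, 0.1262]
tcp_rot: [0.174, 0.651, 0.713, 0.191]
ft_force: [-0.6, -0.4, -1.7]
grip_width: 0.0103
gripper_force: 68.2
```

Run:
```python
import st
from h import *
p,d=imaging.capture("wrist"); cv2.imwrite("pics/w3.png",cv2.resize(p[90:290,200:440],None,fx=2.5,fy=2.5))
```

```text
[-1.41 -0.32 -1.16] [-0.05  0.55  0.01] 4.95 0.010345634978289364 [-0.75  0.08 -0.74  0.38  0.38  0.81]
hold in Q [-0.0126921   0.01156831  0.06763373]
```

View pics/w3.png

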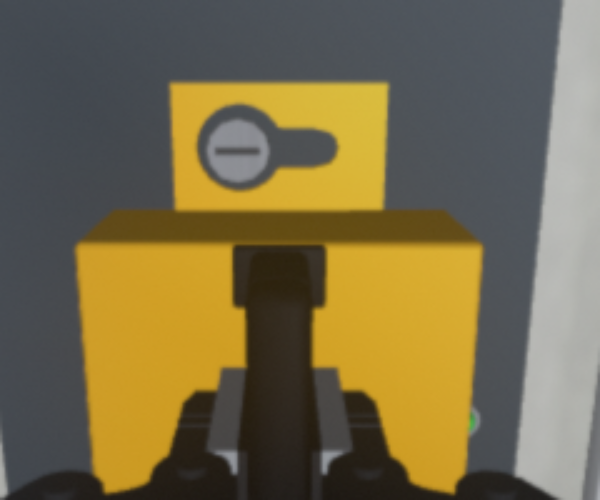

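The screw head (238,150) sits centred in the round hole, so I'll draw it straight off along the normal.

>>> {"name": "apply_moves", "arguments": {
  "targets": [
    [0, 0, -0.003, 0, 0, 0],
    [0, 0, -0.003, 0, 0, 0],
    [0, 0, -0.004, 0, 0, 0],
    [0, 0, -0.004, 0, 0, 0],
    [0, 0, -0.006, 0, 0, 0],
    [0, 0, -0.01, 0, 0, 0],
    [0, 0, -0.01, 0, 0, 0],
    [0, 0, -0.015, 0, 0, 0],
    [0, 0, -0.02, 0, 0, 0],
    [0, 0, -0.02, 0, 0, 0],
    [0, 0, -0.02, 0, 0, 0],
    [0, 0, 0, 0, 0, 0]
  ]
}}

```text
clock: 6.0
position: [0.4374, -0.2211, 0.2297]
tcp_rot: [0.177, 0.651, 0.713, 0.191]
ft_force: [-0.2, -0.8, -1.1]
grip_width: 0.0102
gripper_force: 68.3
```

Run:
```python
import st
from h import *
# tray pose refined: outside rect from side/scene
R,t=pose()
print("hold",t+R@[0,0,ctrl.hold_point_z])
for y in(-5.8,):
    T=Ro.from_euler("z",y,degrees=True).as_matrix(); Rt=np.c_[T[:,1],T[:,0],-T[:,2]]
    plan(Rt,[.5435,.2125,.20])
p,d=imaging.capture("side"); cv2.imwrite("pics/s3.png",p)
```

```text
[-0.75 -0.78 -0.82] [-0.08  0.52  0.01] 6.0 0.010249178942620715 [-0.87 -0.11 -0.62  0.73  0.42  0.68]
hold in Q [-0.01109667  0.01003297  0.18613347]
hold [ 0.42808476 -0.22187429  0.24584797]
turn [ 0.5246 -0.0471  0.1866] rows 5.0 shift [0.4421 0.0617 0.0484]
```

>>> {"name": "apply_moves", "arguments": {
  "targets": [
    [0, 0, 0, 0.0874, -0.0079, 0.0311],
    [0, 0, 0, 0.0874, -0.0079, 0.0311],
    [0, 0, 0, 0.0874, -0.0079, 0.0311],
    [0, 0, 0, 0.0874, -0.0079, 0.0311],
    [0, 0, 0, 0.0874, -0.0079, 0.0311],
    [0, 0, 0, 0.0874, -0.0079, 0.0311],
    [0, 0, 0, 0, 0, 0]
  ]
}}

```text
clock: 6.63
position: [0.4395, -0.2188, 0.2232]
tcp_rot: [-0.005, 0.741, 0.672, -0.001]
ft_force: [0.4, -0.7, -1.4]
grip_width: 0.0105
gripper_force: 68.7
```

>>> {"name": "apply_moves", "arguments": {
  "targets": [
    [0.015, 0.0034, 0, 0, 0, 0],
    [0.0246, 0.0034, 0.002, 0, 0, 0],
    [0.0246, 0.0034, 0.002, 0, 0, 0],
    [0.0246, 0.0034, 0.002, 0, 0, 0],
    [0.0246, 0.0034, 0.002, 0, 0, 0],
    [0.0246, 0.0034, 0.002, 0, 0, 0],
    [0.0246, 0.0034, 0.002, 0, 0, 0],
    [0.0246, 0.0034, 0.002, 0, 0, 0],
    [0.0246, 0.0034, 0.002, 0, 0, 0],
    [0.0246, 0.0034, 0.002, 0, 0, 0],
    [0.0246, 0.0034, 0.002, 0, 0, 0],
    [0.0246, 0.0034, 0.002, 0, 0, 0],
    [0.0246, 0.0034, 0.002, 0, 0, 0],
    [0.0246, 0.0034, 0.002, 0, 0, 0],
    [0.0246, 0.0034, 0.002, 0, 0, 0],
    [0.0246, 0.0034, 0.002, 0, 0, 0],
    [0.0246, 0.0034, 0.002, 0, 0, 0],
    [0.015, 0.0034, 0.002, 0, 0, 0],
    [0.01, 0, 0, 0, 0, 0],
    [0, 0, 0, 0, 0, 0]
  ]
}}

```text
clock: 8.3
position: [0.5408, 0.2074, 0.1922]
tcp_rot: [-0.003, 0.741, 0.672, 0.0]
ft_force: [0.8, -0.6, -2.0]
grip_width: 0.0109
gripper_force: 68.8
```

Run:
```python
import st
from h import *
T=Ro.from_euler("z",-5.8,degrees=True).as_matrix(); Rt=np.c_[T[:,1],T[:,0],-T[:,2]]
plan(Rt,[.5435,.2125,.071])
P=pose();c=imaging.get_calibration("wrist")
p,d=imaging.capture("side"); cv2.imwrite("pics/s4.png",cv2.resize(p[60:300,240:500],None,fx=2.3,fy=2.3))
for n in ("side","scene"):
    p,d=imaging.capture(n); W=cloud(n,p,d)
    hsv=cv2.cvtColor(p,cv2.COLOR_BGR2HSV).astype(int)
    Y=(d>0)&(hsv[...,0]>15)&(hsv[...,0]<27)&(hsv[...,1]>150)&(np.linalg.norm(W-[.5435,.2125,.15],axis=-1)<.12)
    w=W[Y]; print(n,len(w),w.min(0),w.max(0)); r=cv2.minAreaRect((w[:,:2]*1000).astype(np.float32)); print(r)
```

```text
[-0.36 -0.69 -2.09] [-0.04  0.   -0.01] 8.3 0.010854159397531427 [0.25 0.4  0.01 1.19 0.01 1.92]
hold in Q [0.10371471 0.42671465 0.07953387]
turn [-0.0047 -0.0045  0.0034] rows 1.0 shift [0.0053 0.0021 0.1399]
side 874 [0.49846675 0.1413377  0.14282623] [0.58775473 0.2389947  0.21292736]
((541.7874755859375, 190.99749755859375), (98.801513671875, 85.5687255859375), 84.40245819091797)
scene 908 [0.49441395 0.13859515 0.14307967] [0.59055281 0.2696206  0.21177998]
((543.128173828125, 204.43167114257812), (128.191162109375, 91.3687515258789), 83.81147766113281)
```

View pics/s4.png

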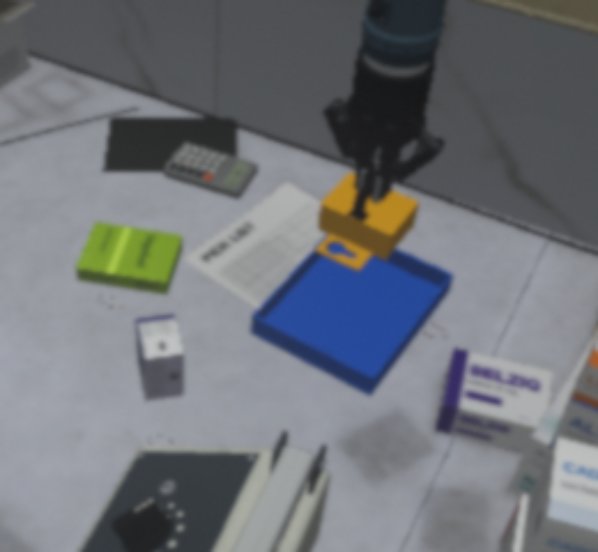

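Guard is level over the tray (crop ≈ (368,220)), and the exposed dial is at (145,520). Lowering it now.

>>> {"name": "apply_moves", "arguments": {
  "targets": [
    [0.005, 0.002, 0, 0, 0, 0],
    [0, 0, 0.015, 0, 0, 0],
    [0, 0, 0.02, 0, 0, 0],
    [0, 0, 0.02, 0, 0, 0],
    [0, 0, 0.02, 0, 0, 0],
    [0, 0, 0.02, 0, 0, 0],
    [0, 0, 0.018, 0, 0, 0],
    [0, 0, 0.01, 0, 0, 0],
    [0, 0, 0.006, 0, 0, 0],
    [0, 0, 0, 0, 0, 0]
  ]
}}

```text
clock: 9.28
position: [0.5423, 0.2108, 0.063]
tcp_rot: [-0.003, 0.742, 0.671, -0.001]
ft_force: [0.1, -0.5, -1.4]
grip_width: 0.0104
gripper_force: 68.7
```

>>> {"name": "apply_moves", "arguments": {
  "targets": [
    [0, 0, 0.002, 0, 0, 0],
    [0, 0, 0.002, 0, 0, 0],
    [0, 0, 0.002, 0, 0, 0],
    [0, 0, 0, 0, 0, 0]
  ]
}}

```text
clock: 9.62
position: [0.5434, 0.2116, 0.0583]
tcp_rot: [-0.003, 0.741, 0.671, 0.0]
ft_force: [-0.7, 0.3, -1.1]
grip_width: 0.0101
gripper_force: 68.7
```

>>> {"name": "apply_moves", "arguments": {
  "targets": [
    [0, 0, 0.0015, 0, 0, 0],
    [0, 0, 0.0015, 0, 0, 0],
    [0, 0, 0, 0, 0, 0]
  ]
}}

```text
clock: 9.87
position: [0.5429, 0.2115, 0.0548]
tcp_rot: [-0.003, 0.741, 0.671, -0.0]
ft_force: [-0.1, 1.1, -1.1]
grip_width: 0.0103
gripper_force: 68.7
```

>>> {"name": "apply_moves", "arguments": {
  "targets": [
    [0, 0, 0.0015, 0, 0, 0],
    [0, 0, 0, 0, 0, 0]
  ]
}}

```text
clock: 10.03
position: [0.5429, 0.2115, 0.0532]
tcp_rot: [-0.003, 0.741, 0.671, -0.0]
ft_force: [-0.6, -0.3, -2.0]
grip_width: 0.0104
gripper_force: 68.7
```

>>> {"name": "apply_moves", "arguments": {
  "targets": [
    [0, 0, 0.001, 0, 0, 0],
    [0, 0, 0, 0, 0, 0]
  ]
}}

```text
clock: 10.2
position: [0.543, 0.2115, 0.0525]
tcp_rot: [-0.003, 0.741, 0.671, 0.0]
ft_force: [-0.3, 0.6, -1.4]
grip_width: 0.0106
gripper_force: 68.9
```

>>> {"name": "apply_moves", "arguments": {
  "targets": [
    [0, 0, 0.001, 0, 0, 0],
    [0, 0, 0, 0, 0, 0]
  ]
}}

```text
clock: 10.37
position: [0.5431, 0.2116, 0.0525]
tcp_rot: [-0.003, 0.741, 0.671, 0.0]
ft_force: [-3.0, -0.8, 5.1]
grip_width: 0.0107
gripper_force: 69.7
```

>>> {"name": "apply_moves", "arguments": {
  "targets": [
    [0, 0, 0.001, 0, 0, 0],
    [0, 0, 0, 0, 0, 0]
  ]
}}

```text
clock: 10.53
position: [0.5431, 0.2117, 0.0524]
tcp_rot: [-0.003, 0.741, 0.671, 0.0]
ft_force: [-5.2, -2.1, 12.4]
grip_width: 0.0107
gripper_force: 70.6
```

Contact. Releasing and withdrawing.

>>> {"name": "apply_moves", "arguments": {
  "targets": [
    [0, 0, -0.001, 0, 0, 0],
    [0, 0, 0, 0, 0, 0],
    [0, 0, 0, 0, 0, 0],
    [0, 0, 0, 0, 0, 0],
    [0, 0, 0, 0, 0, 0],
    [0, 0, 0, 0, 0, 0],
    [0, 0, 0, 0, 0, 0]
  ],
  "grip": 0.6
}}

```text
clock: 11.12
position: [0.5429, 0.2115, 0.0512]
tcp_rot: [-0.003, 0.742, 0.671, -0.0]
ft_force: [0.3, 1.0, -0.1]
grip_width: 0.051
gripper_force: 0.0
```

>>> {"name": "apply_moves", "arguments": {
  "targets": [
    [0, 0, -0.01, 0, 0, 0],
    [0, 0, -0.02, 0, 0, 0],
    [0, 0, -0.03, 0, 0, 0],
    [0, 0, -0.04, 0, 0, 0],
    [0, 0, -0.04, 0, 0, 0],
    [0, 0, -0.03, 0, 0, 0],
    [0, 0, -0.01, 0, 0, 0],
    [0, 0, 0, 0, 0, 0]
  ]
}}

```text
clock: 11.78
position: [0.5459, 0.2113, 0.2359]
tcp_rot: [-0.001, 0.741, 0.671, 0.003]
ft_force: [-0.1, 0.3, 0.1]
grip_width: 0.0512
gripper_force: 0.0
```

Run:
```python
import st
from h import *
for n in ("side","scene"):
    p,d=imaging.capture(n); W=cloud(n,p,d); np.savez(n+"5.npz",p=p,d=d)
    hsv=cv2.cvtColor(p,cv2.COLOR_BGR2HSV).astype(int)
    Y=(d>0)&(hsv[...,0]>15)&(hsv[...,0]<27)&(hsv[...,1]>150)&(np.linalg.norm(W-[.5435,.2125,.04],axis=-1)<.12)
    w=W[Y]; r=cv2.minAreaRect((w[:,:2]*1000).astype(np.float32)); print(n,r)
    T=w[w[:,2]>.037]; m=np.linalg.svd(T-T.mean(0),full_matrices=0)[2][2]; print("hood top",T.mean(0),m)
# standoff over dial: panel center guess = handle home minus; hold 110 mm above
F=frame(5.4); home=np.array([-.0355,.0128,0]); c=np.array([.53125,-.2222,.0902])
plan(toolR(F),c+F@(home+[0.01,0,.17]))
```

```text
[-0.01  0.32  0.15] [ 0.03  0.08 -0.01] 11.7833 0.05123780501240148 [0.26 0.39 0.12 1.29 0.01 1.93]
hold in Q [0.13009349 0.43013362 0.11468157]
side ((544.6312255859375, 195.2952880859375), (92.65583038330078, 85.6109619140625), 82.16098022460938)
hood top [0.54827553 0.20637706 0.04304733] [0.01448432 0.01441149 0.99979123]
scene ((546.0136108398438, 209.6462860107422), (128.3206024169922, 90.0059814453125), 82.8453140258789)
hood top [0.5579817  0.20602184 0.04363019] [-0.02893648  0.01029149 -0.99952827]
turn [-0.526   0.0467 -0.1907] rows 5.0 shift [-0.417  -0.1418 -0.0558]
```

>>> {"name": "apply_moves", "arguments": {
  "targets": [
    [0, 0, 0, -0.1052, 0.0093, -0.0381],
    [0, 0, 0, -0.1052, 0.0093, -0.0381],
    [0, 0, 0, -0.1052, 0.0093, -0.0381],
    [0, 0, 0, -0.1052, 0.0093, -0.0381],
    [0, 0, 0, -0.1052, 0.0093, -0.0381],
    [-0.0298, -0.0101, -0.004, 0, 0, 0],
    [-0.0298, -0.0101, -0.004, 0, 0, 0],
    [-0.0298, -0.0101, -0.004, 0, 0, 0],
    [-0.0298, -0.0101, -0.004, 0, 0, 0],
    [-0.0298, -0.0101, -0.004, 0, 0, 0],
    [-0.0298, -0.0101, -0.004, 0, 0, 0],
    [-0.0298, -0.0101, -0.004, 0, 0, 0],
    [-0.0298, -0.0101, -0.004, 0, 0, 0],
    [-0.0298, -0.0101, -0.004, 0, 0, 0],
    [-0.0298, -0.0101, -0.004, 0, 0, 0],
    [-0.0298, -0.0101, -0.004, 0, 0, 0],
    [-0.0298, -0.0101, -0.004, 0, 0, 0],
    [-0.0298, -0.0101, -0.004, 0, 0, 0],
    [-0.0298, -0.0101, -0.004, 0, 0, 0],
    [0, 0, 0, 0, 0, 0]
  ]
}}

```text
clock: 13.55
position: [0.4311, -0.223, 0.2067]
tcp_rot: [0.173, 0.653, 0.712, 0.19]
ft_force: [0.4, -0.5, 0.5]
grip_width: 0.0509
gripper_force: 0.0
```

Run:
```python
import st
from h import *
F=st.F; c0=np.array([.53125,-.2222,.0902])
P=pose(); p,d=imaging.capture("wrist"); np.savez("w6.npz",p=p,d=d,R=P[0],t=P[1])
W=cloud("wrist",p,d,P);Q=(W-c0)@F
# rectified panel view: 4 px/mm over x,y +-70mm about home
h=np.array([-.03,.0128])
M=[];D=[]
for a,b in((-.07,-.07),(.07,-.07),(.07,.07),(-.07,.07)):
    M.append(proj("wrist",c0+F@[h[0]+a,h[1]+b,.001],P)[0]); D.append([280+b*-4000,280-a*4000])
H=cv2.getPerspectiveTransform(np.float32(M),np.float32(D))
r=cv2.warpPerspective(p,H,(560,560)); cv2.imwrite("pics/rect6.png",r)
bar=(d>0)&(abs(Q[...,2]-.032)<.004)&(abs(Q[...,0])<.1)&(abs(Q[...,1])<.1)
b=Q[bar]; print(len(b),np.median(b[:,2]),cv2.minAreaRect((b[:,:2]*1000).astype(np.float32)))
```

```text
[ 0.51 -0.5   0.26] [-0.08  0.38 -0.02] 13.55 0.05094137511966472 [-0.88 -0.09 -0.67  0.68  0.42  0.67]
hold in Q [-0.02811321  0.00868963  0.16954083]
913 0.031672054284374716 ((72.93328857421875, 16.95142364501953), (161.85763549804688, 174.26734924316406), 55.939388275146484)
```

View pics/rect6.png

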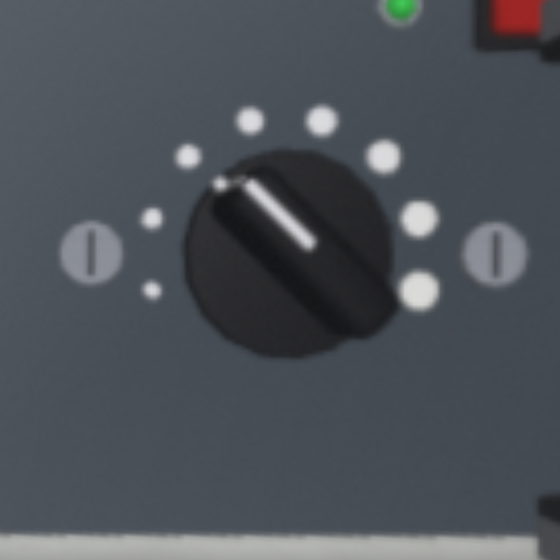

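Rectified view: dial centre ≈ (287,254), smallest dot (152,290), largest dot (419,291). The pointer points up-left at the third dot (188,156), so it's at setting 3 and needs +90° clockwise.

Run:
```python
from h import *
F=frame(5.4); c0=np.array([.53125,-.2222,.0902])
z=np.load("w6.npz");p,d,P=z["p"],z["d"],(z["R"],z["t"])
Q=(cloud("wrist",p,d,P)-c0)@F
near=(d>0)&(np.hypot(Q[...,0]+.024,Q[...,1]-.011)<.035)
for lo,hi in((.028,.036),(.003,.0095)):
    b=Q[near&(Q[...,2]>lo)&(Q[...,2]<hi)]; print(len(b),np.median(b,0),cv2.minAreaRect((b[:,:2]*1000).astype(np.float32)),cv2.minEnclosingCircle((b[:,:2]*1000).astype(np.float32)))
pl=Q[(d>0)&(abs(Q[...,2])<.004)&(np.hypot(Q[...,0]+.024,Q[...,1]-.011)<.05)]; print("panel z",np.median(pl[:,2]))
plan(toolR(F,-135),c0+F@[-.0238,.0113,.028],off=.06)
```

```text
714 [-0.02293273  0.01254462  0.03195765] ((-23.237306594848633, 11.65806770324707), (45.048912048339844, 14.300742149353027), 44.358333587646484) ((-23.624238967895508, 12.044201850891113), 22.888702392578125)
1192 [-0.0245236   0.01598558  0.00632834] ((-18.816802978515625, 9.829734802246094), (59.05146026611328, 59.87886428833008), 45.27911376953125) ((-23.436737060546875, 10.991336822509766), 34.45735168457031)
panel z 0.0011752756220179887
turn [-1.0000e-03 -3.4000e-03 -2.3628e+00] rows 21.0 shift [-0.0028 -0.0027  0.0812]
```

>>> {"name": "apply_moves", "arguments": {
  "targets": [
    [0, 0, 0, 0, 0, -0.118],
    [0, 0, 0, 0, 0, -0.118],
    [0, 0, 0, 0, 0, -0.118],
    [0, 0, 0, 0, 0, -0.118],
    [0, 0, 0, 0, 0, -0.118],
    [0, 0, 0, 0, 0, -0.118],
    [0, 0, 0, 0, 0, -0.118],
    [0, 0, 0, 0, 0, -0.118],
    [0, 0, 0, 0, 0, -0.118],
    [0, 0, 0, 0, 0, -0.118],
    [0, 0, 0, 0, 0, -0.118],
    [0, 0, 0, 0, 0, -0.118],
    [0, 0, 0, 0, 0, -0.118],
    [0, 0, 0, 0, 0, -0.118],
    [0, 0, 0, 0, 0, -0.118],
    [0, 0, 0, 0, 0, -0.118],
    [0, 0, 0, 0, 0, -0.118],
    [0, 0, 0, 0, 0, -0.118],
    [0, 0, 0, 0, 0, -0.118],
    [0, 0, 0, 0, 0, -0.118]
  ],
  "grip": 0.42
}}

```text
clock: 15.27
position: [0.4322, -0.216, 0.2071]
tcp_rot: [0.243, -0.416, 0.872, -0.087]
ft_force: [-0.0, -0.5, 0.0]
grip_width: 0.0359
gripper_force: 0.0
```

Run:
```python
import st
from h import *
plan(toolR(st.F,-135),np.array([.53125,-.2222,.0902])+st.F@[-.0233,.0117,.028])
```

```text
[-0.06 -0.52  0.09] [0.01 0.4  0.03] 15.2667 0.03587441639319988 [-0.87 -0.1  -0.67  0.68  0.42 -1.69]
hold in Q [-0.02636639  0.01538926  0.16897668]
turn [0.004  0.0012 0.0092] rows 1.0 shift [ 0.0005 -0.0049  0.141 ]
```

>>> {"name": "apply_moves", "arguments": {
  "targets": [
    [0.0005, -0.0049, 0.01, 0.004, 0.001, 0.009],
    [0, 0, 0.02, 0, 0, 0],
    [0, 0, 0.025, 0, 0, 0],
    [0, 0, 0.025, 0, 0, 0],
    [0, 0, 0.015, 0, 0, 0],
    [0, 0, 0.005, 0, 0, 0],
    [0, 0, 0, 0, 0, 0],
    [0, 0, 0, 0, 0, 0]
  ]
}}

```text
clock: 15.93
position: [0.4855, -0.2164, 0.1237]
tcp_rot: [0.244, -0.409, 0.875, -0.088]
ft_force: [0.5, -0.7, -0.4]
grip_width: 0.0358
gripper_force: 0.0
```

Run:
```python
import st
from h import *
plan(toolR(st.F,-135),np.array([.53125,-.2222,.0902])+st.F@[-.0233,.0117,.028])
```

```text
[ 0.17 -0.7  -0.59] [-0.    0.41 -0.04] 15.9333 0.03578951664103938 [-0.77  0.07 -0.76  0.38  0.39 -1.57]
hold in Q [-0.02226726  0.01007185  0.07023561]
turn [-0.0019 -0.0005 -0.0052] rows 1.0 shift [-0.0004  0.0019  0.0422]
```

>>> {"name": "apply_moves", "arguments": {
  "targets": [
    [-0.0004, 0.0019, 0.01, -0.002, 0, -0.005],
    [0, 0, 0.012, 0, 0, 0],
    [0, 0, 0.01, 0, 0, 0],
    [0, 0, 0.006, 0, 0, 0],
    [0, 0, 0.003, 0, 0, 0],
    [0, 0, 0.001, 0, 0, 0],
    [0, 0, 0, 0, 0, 0]
  ]
}}

```text
clock: 16.52
position: [0.506, -0.2146, 0.0879]
tcp_rot: [0.244, -0.411, 0.874, -0.089]
ft_force: [-0.4, -0.3, -0.1]
grip_width: 0.0359
gripper_force: 0.0
```

>>> {"name": "apply_moves", "arguments": {
  "targets": [
    [0, 0, 0, 0, 0, 0],
    [0, 0, 0, 0, 0, 0],
    [0, 0, 0, 0, 0, 0],
    [0, 0, 0, 0, 0, 0],
    [0, 0, 0, 0, 0, 0],
    [0, 0, 0, 0, 0, 0],
    [0, 0, 0, 0, 0, 0]
  ],
  "grip": 0,
  "force": 40
}}

```text
clock: 17.1
position: [0.5046, -0.2133, 0.0871]
tcp_rot: [0.243, -0.411, 0.874, -0.088]
ft_force: [-5.8, 2.2, 5.4]
grip_width: 0.0134
gripper_force: 40.8
```

```bash
python3 st.py
```

```text
[-2.14  2.74  7.47] [0.38 0.88 0.27] 17.1 0.013406594924490681 [-0.73  0.16 -0.78  0.26  0.37 -1.54]
hold in Q [-0.02375525  0.01133333  0.02888395]
```

>>> {"name": "apply_moves", "arguments": {
  "targets": [
    [0, 0, -0.0005, 0, 0, 0.05],
    [0, 0, 0, 0, 0, 0.08],
    [0, 0, 0, 0, 0, 0.08],
    [0, 0, 0, 0, 0, 0.08],
    [0, 0, 0, 0, 0, 0.08],
    [0, 0, 0, 0, 0, 0.08],
    [0, 0, 0, 0, 0, 0.08],
    [0, 0, 0, 0, 0, 0.08],
    [0, 0, 0, 0, 0, 0]
  ]
}}

```text
clock: 17.85
position: [0.5042, -0.2128, 0.087]
tcp_rot: [0.258, -0.129, 0.957, -0.01]
ft_force: [-3.8, 4.3, 1.6]
grip_width: 0.0129
gripper_force: 40.9
```

Run:
```python
import st
from h import *
plan(toolR(st.F,-45),np.array([.53125,-.2222,.0902])+st.F@[-.0233,.0117,.0285])
```

```text
[-2.09  4.64  3.07] [0.43 1.03 0.55] 17.85 0.012931514075733298 [-0.73  0.16 -0.78  0.26  0.37 -0.92]
hold in Q [-0.02414468  0.01194096  0.02891869]
turn [ 2.000e-04 -1.500e-03  9.586e-01] rows 9.0 shift [-0.0008  0.0004  0.0004]
```

>>> {"name": "apply_moves", "arguments": {
  "targets": [
    [0, 0, 0, 0, 0, 0.08],
    [0, 0, 0, 0, 0, 0.08],
    [0, 0, 0, 0, 0, 0.08],
    [0, 0, 0, 0, 0, 0.08],
    [0, 0, 0, 0, 0, 0.08],
    [0, 0, 0, 0, 0, 0.08],
    [0, 0, 0, 0, 0, 0.08],
    [0, 0, 0, 0, 0, 0.08],
    [0, 0, 0, 0, 0, 0.08],
    [0, 0, 0, 0, 0, 0.08],
    [0, 0, 0, 0, 0, 0.08],
    [0, 0, 0, 0, 0, 0.08],
    [0, 0, 0, 0, 0, 0],
    [0, 0, 0, 0, 0, 0]
  ]
}}

```text
clock: 19.02
position: [0.5044, -0.2116, 0.0871]
tcp_rot: [0.234, 0.326, 0.909, 0.111]
ft_force: [-3.7, 8.0, 4.0]
grip_width: 0.0133
gripper_force: 41.1
```

Run:
```python
import st
from h import *
plan(toolR(st.F,-45),np.array([.53125,-.2222,.0902])+st.F@[-.0233,.0117,.0285])
```

```text
[-0.53  8.27  4.96] [1.03 0.75 0.65] 19.0167 0.013329755765814787 [-0.73  0.15 -0.78  0.26  0.38  0.03]
hold in Q [-0.02384341  0.01298018  0.02890926]
turn [ 0.0021 -0.0023  0.001 ] rows 1.0 shift [-0.0013 -0.0006  0.0004]
```

Rotated exactly 90°. Releasing, withdrawing and checking.

>>> {"name": "apply_moves", "arguments": {
  "targets": [
    [0, 0, 0, 0, 0, 0],
    [0, 0, 0, 0, 0, 0],
    [0, 0, 0, 0, 0, 0],
    [0, 0, 0, 0, 0, 0],
    [0, 0, 0, 0, 0, 0],
    [0, 0, 0, 0, 0, 0]
  ],
  "grip": 0.42
}}

```text
clock: 19.52
position: [0.506, -0.2149, 0.0881]
tcp_rot: [0.235, 0.327, 0.909, 0.109]
ft_force: [0.0, 0.6, 0.1]
grip_width: 0.0358
gripper_force: 0.0
```

>>> {"name": "apply_moves", "arguments": {
  "targets": [
    [0, 0, -0.01, 0, 0, 0],
    [0, 0, -0.02, 0, 0, 0],
    [0, 0, -0.03, 0, 0, 0],
    [0, 0, -0.03, 0, 0, 0],
    [0, 0, -0.03, 0, 0, 0],
    [0, 0, -0.02, 0, 0, 0],
    [0, 0, 0, 0, 0, 0],
    [0, 0, 0, 0, 0, 0]
  ]
}}

```text
clock: 20.18
position: [0.4364, -0.2219, 0.2103]
tcp_rot: [0.237, 0.327, 0.908, 0.108]
ft_force: [-0.8, 0.1, 0.5]
grip_width: 0.0358
gripper_force: 0.0
```

Run:
```python
import st
from h import *
F=st.F; c0=np.array([.53125,-.2222,.0902])
P=pose(); p,d=imaging.capture("wrist")
Q=(cloud("wrist",p,d,P)-c0)@F
b=Q[(d>0)&(np.hypot(Q[...,0]+.024,Q[...,1]-.011)<.035)&(Q[...,2]>.028)&(Q[...,2]<.036)]; print(len(b),cv2.minAreaRect((b[:,:2]*1000).astype(np.float32)))
h=np.array([-.0238,.0113]);M=[];D=[]
for a,bb in((-.05,-.05),(.05,-.05),(.05,.05),(-.05,.05)):
    M.append(proj("wrist",c0+F@[h[0]+a,h[1]+bb,.001],P)[0]); D.append([200-bb*4000,200-a*4000])
r=cv2.warpPerspective(p,cv2.getPerspectiveTransform(np.float32(M),np.float32(D)),(400,400))
s,ds=imaging.capture("side"); s=cv2.resize(s[60:260,300:500],(400,400))
cv2.imwrite("pics/end.png",np.hstack([r,s]))
```

```text
[-0.44  0.16  0.89] [-0.01  0.41 -0.01] 20.1833 0.03582602418599255 [-0.87 -0.09 -0.66  0.68  0.42 -0.11]
hold in Q [-0.0217548   0.00928574  0.16996083]
702 ((-23.76015853881836, 11.854951858520508), (13.248088836669922, 44.93523406982422), 45.468299865722656)
```

View pics/end.png

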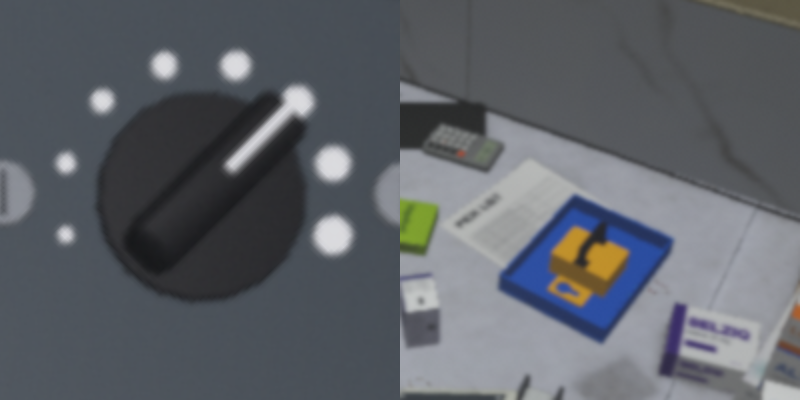

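The pointer is on the sixth dot (297,100), bar angle 45°, and the guard lies flat and handle up in the tray (590,262). Signing off.

```bash
python3 -c "
from bench import ctrl
print(ctrl.sign_off())"
```

```text
the job is handed in; nothing more can be done
None
```

The guard lies flat, handle up, in the blue tray, the dial was turned clockwise from setting 3 to 6 and stands in that click, and the job was handed in with the gripper clear at about 20 s; no verdict came back.

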